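# Unclamp the card reader stand, squeeze its button, raise it to the second stop and hold

### The arm

A 6-joint arm with a two-finger parallel gripper is mounted at the origin on a cart in front of the work surface, level with it; the furniture and walls round the work are solid. World frame = base frame: x ahead of the robot, y to its left, z up, the work surface at z = 0. Lengths are in m, angles in rad, forces in N, time in s.
With the tool pointing down it reaches from about 0.275 to 0.85 m from the base axis. Payload 19 kg.
Tool frame: the origin (TCP) lies midway between the tips of the shut fingers; the grasp point (between the pads) lies 19 mm behind it; z points along the fingers, y is the line along which they close (so a half turn about z gives the same grasp; the last joint's range is limited). The gripper opens to 85 mm and grips with 20 to 120 N. Pads are 22 mm wide; open, the fingers measure 114 mm over their backs; the gripper's body (76 mm by 85 mm) begins 54 mm behind the grasp point. The pads swing forward as they close: fully open they stand 13 mm farther back than shut.
Start: joints at [1.053, 0.15, 1.437, -0, 1.554, -0.134], TCP at [0.215, 0.533, 0.231] pointing down, gripper open.
Joint ranges: [-2.8, 2.8], [-0.68, 2.1], [0.12, 2.68], [-1.39, 4.53], [0.16, 2.79], [-2.81, 2.81]. Speed limits (rad/s): [1.89, 1.89, 2.22, 3.01, 3.01, 3.01].

### API

Orientations are given as a unit quaternion [x, y, z, w].
In Python, from bench import arm gives the robot as it stands.
- The arm moves only by the tool move_arm, never from a script. Its argument "series" is a list that holds one entry, the list of rows, each a list of 7 numbers: the turn, a rotation vector about the tool's x, y, z in a scale on which 1.0 is 60 degrees, then the shift along the tool's x, y, z in normalised numbers (1 is 0.5 m), then the opening, from -1 (shut) to 1 (fully open). In form: [[[ax, ay, az, x, y, z, hand], ...]]. A call has 1 to 12 rows; each row is the pose to reach, as a shift and turn from the pose commanded when the call began, along the tool's axes at that moment; what a row does not reach only later rows make up. A row lasts 1/10 s, in which the tool goes at most 50 mm and 8.59 degrees, less where a joint would pass 70% of its speed; a pose out of reach is approached as far as the arm can. No shift or turn number may pass 1 either way. A call with a gripper value outside its range is refused whole. The fingers move at their own pace and stop on an object; "force" is the grip in N (left out, the last holds). Time passes only in rows, so rows that repeat a pose let the fingers close. It gives the time, the measured TCP pose, the force, the opening and the grip force at its end, in the units of the state.
- arm.state(): the state, without advancing time (a new reading comes with each control period).
- arm.capture(name): name is "scene" or "top" or "wrist"; returns the picture (400x640x3 uint8, red, green, blue); there is no depth.
- arm.camera_info(name): a dict with "fx", "fy", "cx", "cy" (pixels), "k1" (the pictures are not rectified: a ray, as slopes to the right and down, at radius r is drawn at 1 + k1 r^2 times it, then the intrinsics apply), "R" (3x3) and "t" (3): a world point X has camera coordinates R X + t. Camera axes: x right, y down, z forward; pixel columns grow to the right and rows downward; lengths in m; the calibration is good to about 2 mm. A picture is of the moment at which its call begins: read the wrist's pose just before it. camera_info takes no time and is no camera call; for the wrist camera it gives the pose at the moment of the call.
- arm.sign_off(): hands the job in; it is judged then, once.
Trained networks look in the newest picture that a camera, given by its name, has taken for a name from the list of things; names that differ only in an ending like _2 or _b are one class to them, and where a whole thing is asked for, a point or a joint stands for the part that bears it (a point fixed in the world has none). Each returns a list of dicts, best first, with "confidence" (0 to 1); they miss things now and then, are a little off and sometimes report something else, mostly with a low value. They report only what shows in the picture. A call takes as long as a camera call.
- arm.boxes_of(camera, thing): "uv" ([column, row] in pixels, amid what is visible of it).
- arm.masks_of(camera, thing): "pixels" (400x640 bool, what is visible of it) and "uv" ([column, row] in pixels, amid what is visible of it).
- arm.spot_point(camera, thing): "uv" ([column, row] in pixels: a listed point, or the origin of a listed thing).
The state is a dict: "t": time; "joint_pos": joint angles; "qd": joint speeds; "joint_efforts": joint torques, N m; "tool_pos": TCP position; "tool_rot": TCP orientation; "force": force on the tool from outside, world axes, zero at the start; "ft_torque": the same for the moment, N m; "grip_width": opening from 0.0 (shut) to 1.0 (fully open); "grasp_force": force on a finger pad.
Only numpy, scipy, OpenCV 4.12 (cv2) and the standard library are available. Lean on these libraries where they do the work, as an engineer would, in place of code of your own. Each camera call takes 0.05 s, during which the arm holds its last target. There are 200 camera calls.

### The job

The card reader on the counter stands on a telescopic post and a standing customer needs it higher. First swing the red clamp lever until it points straight out over the white tick on the collar; then grip the black head so that its orange button is squeezed in, and pull the reader straight up past the first stop to the second stop, fully extended. Leave the lever pointing straight out, do not knock the coffee cup, the bell or the sugar pourer, and finish while still holding the reader up at the second stop: it would sink back, and I will close the clamp while you hold it.

Things in the scene. Friction and masses are not known exactly. Their poses are not given: they have to be found in the camera images.
- reader_stand: Fixed stand of the card reader: dark base plate 165 x 125 x 10 mm, square post, black clamp collar (50 mm square, top z = 106 mm). Origin: on the counter under the post's axis; sections and head stay on this vertical axis. z up; x points from the post towards the reader (away from the robot at yaw 0): lever and white tick are on the -x side, the orange button on the -y side. Yaw -0.45 to 0.55.
- lever_pivot (a point): A point on the vertical axis of the clamp lever, at the height to grip the lever's knob (z = 134 mm); 36 mm in front (-x of the stand) of the post's axis.
- lever_knob (a point): Centre of the clamp lever's knob: an upright red peg, 18 mm in diameter, z = 115 to 151 mm, on the end of the flat red arm (13 mm wide, top at z = 117 mm), 85 mm from the pivot's axis. The point is at z = 134 mm. Pinch it from above, fingertips above the arm.
- clamp_lever (a joint): Angle of the red clamp lever about its vertical pivot, rad, -0.9 to 1.45. 0: arm straight out along the stand's -x, over the white tick: free. Positive: swung clockwise seen from above, towards the stand's +y. Starts at 0.7 to 1.4, clamped. Its cam frees the middle section only within about 0.2 rad of 0 and clamps on both sides of that. Stiff (1.5 N at the knob): stays where it is left.
- reader_head: Black head on the upper section; the card reader (165 x 76 mm) slopes up behind it on the +x side, from 25 mm behind the post's axis. Its grip block is centred on the post's axis: 32 mm along x, 34 mm along y, z = 120 to 178 mm when down. Origin: on the post's axis, on the counter when down; rises with the head. With reader and section 0.4 to 0.65 kg; friction adds 2 to 4 N.
- grip (a point): Where to grip the head from above: centre of the grip block, on the post's axis, z = 155 mm when the post is down and 305 mm at the second stop. Close the fingers along the stand's y, so that one pad presses the button and the other bears on the block's far face.
- button_face (a point): Centre of the orange button's outer face (18 x 28 mm, upright) in the -y side of the grip block, 23 mm from the post's axis when out, at the height of the grip; squeezed fully in it is flush with the block's side, 17 mm from the axis.
- release_button (a joint): How far the orange button is pressed in, m, 0 to 0.006; spring, 1.5 N to start, 4.5 N fully in. Pressed more than 0.0045 it frees the upper from the middle section; out, it catches the upper section when that is fully in or fully out (pulled with the button out, the upper section stays in). Keep it squeezed while pulling.
- upper_section (a joint): How far the upper section (carrying the head) is out of the middle section, m: 0 down, 0.075 fully out, which is the first stop. With the button squeezed it comes out first, before the middle section.
- middle_section (a joint): How far the middle section is out of the post, m: 0 down, 0.075 fully out. The upper section pulls it along once it is at the first stop; with both at 0.075 the post is at the second stop (head 150 mm above its start) and comes no farther. When the head is let go the middle section sinks back by the weight.
- coffee_cup: White cup with coffee, 63 mm in diameter with its handle 93 mm long, 50 mm high, loose on the counter at the stand's -y side. Origin: centre of its underside.
- bell: Chrome counter bell, 84 mm in diameter, 61 mm high, loose on the counter in front of the stand, to the left. Origin: centre of its underside.
- sugar_pourer: Glass sugar pourer, 68 mm in diameter, 150 mm high, loose on the counter at the far left, by the price card. Origin: centre of its underside.

How it is judged:
By the outcome, as a careful person would: the job done as asked, in the order asked, and still so for the second after the job is handed in, while the arm keeps its last pose, push and grip.
It also fails if it takes over 48 s, if anything falls off the work surface, if the arm or the gripper's body presses on something with over 40 N, if the wrist force passes 120 N, or if a joint passes its speed limit or range.

## Working session

There is one attempt and no reset: what is moved stays moved. The work goes in short steps, Python scripts to look and compute and a tool call to move; the robot and the scene stay as the last step left them, time stands still between calls to the robot, and variables do not carry over. Pictures are saved under pics/ and viewed, at most 10 in all, crops included, and the job is handed in when it is done.

Besides the shell and the picture viewer there is one more tool, called after ">>>" as name([rows], argument=value, ...), one row to a line, values as JSON. move_arm: Moves the arm, as the interface text tells. Its arguments: {"type":"object","properties":{"series":{"type":"array","items":{"type":"array","items":{"type":"array","items":{"type":"number"}}}},"force":{"type":"number"}},"required":["series"]}

```bash
ls; mkdir -p pics; cat > h.py <<'E'
import numpy as np, cv2
from scipy.spatial.transform import Rotation as Ro
from scipy.optimize import least_squares
from bench import arm
def proj(ci,X):
    p=np.asarray(ci["R"])@np.asarray(X)+np.asarray(ci["t"]); a=p[:2]/p[2]; a=a*(1+ci["k1"]*(a@a))
    return np.array([ci["fx"]*a[0]+ci["cx"],ci["fy"]*a[1]+ci["cy"]])
def at_z(ci,uv,z):
    K=np.array([[ci["fx"],0,ci["cx"]],[0,ci["fy"],ci["cy"]],[0,0,1]])
    a=cv2.undistortPoints(np.array([[uv]],float),K,np.array([ci["k1"],0,0,0,0.]))[0,0]
    R=np.asarray(ci["R"]);t=np.asarray(ci["t"]); o=-R.T@t; d=R.T@np.array([a[0],a[1],1])
    return o+d*(z-o[2])/d[2]
def save(n,im): cv2.imwrite("pics/"+n+".png",im[:,:,::-1])
E
python3 - <<'E'
from h import *
s=arm.state();print(s)
for c in ["scene","top"]:
    im=arm.capture(c);save(c+"0",im);ci=arm.camera_info(c)
    for n,z in [("lever_pivot",.134),("lever_knob",.134),("grip",.155),("button_face",.155),("reader_stand",0),("coffee_cup",0),("bell",0),("sugar_pourer",0)]:
        for d in arm.spot_point(c,n)[:2]:
            print(c,n,round(d["confidence"],2),np.round(d["uv"],1),np.round(at_z(ci,d["uv"],z),3))
a=cv2.imread("pics/scene0.png");b=cv2.imread("pics/top0.png")
cv2.imwrite("pics/both.png",cv2.resize(np.vstack([a,b]),(480,600)))
E
```

```text
pics
{'t': 0.0, 'joint_pos': array([ 1.05301994e+00,  1.50957127e-01,  1.43799204e+00, -5.72792426e-05,
        1.55379328e+00, -1.33978026e-01]), 'qd': array([-0.0002989 , -0.00066871,  0.00013087, -0.00096919,  0.00019449,
       -0.00046118]), 'joint_efforts': array([ 3.74127296e-03, -7.13067627e+01, -5.70864344e+01, -8.46218813e-05,
        9.02960077e-03,  3.52391942e-05]), 'tool_pos': array([0.21521266, 0.53295271, 0.23071131]), 'tool_rot': array([ 1.90723032e-01,  9.81643720e-01, -5.53804134e-04, -1.56918194e-04]), 'force': array([-1.48661058,  0.25073478, -0.06399466]), 'ft_torque': array([-0.0480983 , -0.02066137,  0.03608028]), 'grasp_force': 0.0, 'grip_width': 0.9958837620004738}
scene lever_pivot 0.79 [338.4 203. ] [0.572 0.067 0.134]
scene lever_knob 0.66 [341.  183.7] [0.545 0.126 0.134]
scene button_face 0.75 [349. 204.] [0.603 0.063 0.155]
scene button_face 0.57 [340.9 211.7] [0.599 0.032 0.155]
scene reader_stand 0.72 [345.1 244.6] [0.606 0.051 0.   ]
scene coffee_cup 0.89 [293.3 268.3] [ 0.53  -0.081  0.   ]
scene bell 0.91 [293.2 202.3] [0.41  0.099 0.   ]
scene sugar_pourer 0.89 [339.1 155.4] [0.426 0.325 0.   ]
top lever_pivot 0.84 [329.4 176.4] [0.578 0.063 0.134]
top lever_knob 0.61 [301.3 196.8] [0.521 0.142 0.134]
top grip 0.71 [334.2 163.9] [0.61  0.05  0.155]
top reader_stand 0.91 [330.4 171.8] [0.608 0.057 0.   ]
top coffee_cup 0.96 [376.4 198. ] [ 0.526 -0.085  0.   ]
top coffee_cup 0.45 [245.3 232.5] [0.422 0.319 0.   ]
top bell 0.68 [320.1 236.7] [0.408 0.089 0.   ]
top sugar_pourer 0.68 [242.6 234.4] [0.416 0.327 0.   ]
```

View pics/both.png

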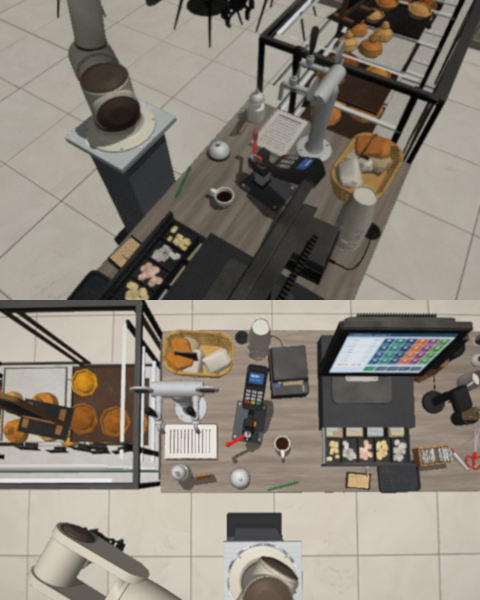

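```bash
python3 - <<'E'
import cv2,numpy as np
a=cv2.imread("pics/scene0.png")[130:290,240:440];b=cv2.imread("pics/top0.png")[80:260,220:420]
cv2.imwrite("pics/crop.png",np.hstack([cv2.resize(a,(400,320),interpolation=2),cv2.resize(b,(400,360),interpolation=2)[:320]]))
cv2.imwrite("pics/crop.png",np.hstack([cv2.resize(a,(400,320),interpolation=2),cv2.resize(b[20:],(400,320),interpolation=2)]))
E
```

```text
(no output)
```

View pics/crop.png

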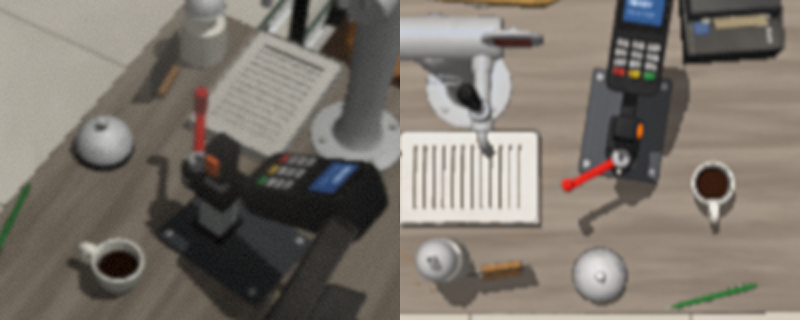

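Careful with the scale: shifts go in shares of 0.5 m and turns go in shares of 60 degrees. That gives: -39 cm is -0.78, -35 cm is -0.7.

>>> move_arm([
  [[0,0,0,-0.06,-0.06,-0.1,1],[0,0,0,-0.14,-0.12,-0.16,1],[0,0,0,-0.22,-0.18,-0.2,1],[0,0,0,-0.3,-0.24,-0.2,1],[0,0,0,-0.38,-0.3,-0.2,1],[0,0,0,-0.46,-0.36,-0.2,1],[0,0,0,-0.54,-0.42,-0.2,1],[0,0,0,-0.62,-0.5,-0.2,1],[0,0,0,-0.7,-0.56,-0.2,1],[0,0,0,-0.78,-0.62,-0.2,1],[0,0,0,-0.78,-0.62,-0.2,1],[0,0,0,-0.78,-0.62,-0.2,1]],
])

```text
t: 2.1
tool_pos: [0.4622, 0.0966, 0.3308]
tool_rot: [0.193, 0.981, -0.0, -0.0]
force: [-0.3, 0.2, 0.3]
grip_width: 1.0
grasp_force: 0.0
```

```bash
python3 - <<'E'
from h import *
s=arm.state();print(s["t"],s["tool_pos"],s["tool_rot"])
ci=arm.camera_info("wrist");im=arm.capture("wrist");save("w1",im)
print(-np.asarray(ci["R"]).T@ci["t"])
for n,z in [("lever_pivot",.134),("lever_knob",.134),("grip",.155),("button_face",.155),("reader_stand",0),("bell",0)]:
        for d in arm.spot_point("wrist",n)[:2]:
            print(n,round(d["confidence"],2),np.round(d["uv"],1),np.round(at_z(ci,d["uv"],z),3))
E
```

```text
2.1 [0.46222867 0.09659889 0.33080256] [ 1.92718523e-01  9.81253937e-01 -4.57367065e-04 -2.71001383e-04]
[0.38663699 0.12676252 0.47317608]
lever_pivot 0.91 [331.1 271.7] [0.574 0.059 0.134]
lever_pivot 0.56 [380.6 216.5] [0.533 0.13  0.134]
lever_knob 0.8 [381.2 216.7] [0.533 0.131 0.134]
grip 0.81 [337.  309.9] [0.608 0.051 0.155]
grip 0.4 [232.4 233.1] [ 0.485 -0.012  0.155]
button_face 0.6 [318.1 312.2] [0.603 0.031 0.155]
reader_stand 0.82 [333.  247.3] [0.61 0.05 0.  ]
bell 0.76 [302.9 108. ] [0.408 0.088 0.   ]
bell 0.2 [338.2 309.2] [0.715 0.017 0.   ]
```

View pics/w1.png

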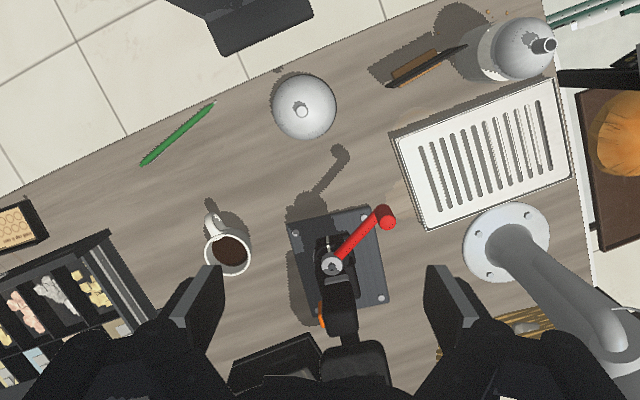

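```bash
python3 - <<'E'
from h import *
C={c:arm.camera_info(c) for c in ["scene","top","wrist"]}
print("tap base",at_z(C["wrist"],[508,245],0),at_z(C["top"],[254,148],0))
for z in [.2,.25,.3,.35,.4]: 
    X=at_z(C["top"],[262,175],z); print("spout",X,proj(C["scene"],X))
O=[("wrist","lever_pivot",331.1,271.7),("wrist","lever_knob",381.2,216.7),("wrist","grip",337,309.9),("wrist","button_face",318.1,312.2),("wrist","reader_stand",333,247.3),
("top","lever_pivot",329.4,176.4),("top","grip",334.2,163.9),("top","reader_stand",330.4,171.8),("scene","lever_pivot",338.4,203),("scene","button_face",340.9,211.7),("scene","reader_stand",345.1,244.6),("scene","lever_knob",340,180),("top","lever_knob",303,194)]
def pts(p):
    x,y,w,l=p; R=lambda v,z: np.array([x+v[0]*np.cos(w)-v[1]*np.sin(w),y+v[0]*np.sin(w)+v[1]*np.cos(w),z])
    return dict(lever_pivot=R((-.036,0),.134),lever_knob=R((-.036-.085*np.cos(l),.085*np.sin(l)),.134),grip=R((0,0),.155),button_face=R((0,-.023),.155),reader_stand=R((0,0),0))
def f(p):
    P=pts(p); return np.concatenate([proj(C[c],P[n])-[u,v] for c,n,u,v in O])
r=least_squares(f,[.608,.052,-.3,.8],loss="soft_l1",x_scale=[.01,.01,.1,.1]);print(r.x);print(np.round(r.fun.reshape(-1,2),1))
for k,v in pts(r.x).items(): print(k,np.round(v,4))
p=r.x.copy();p[3]=0;print("knob at 0",pts(p)["lever_knob"])
# base plate corners on picture
im=arm.capture("wrist")[...,::-1].copy()
for n,v in pts(r.x).items():
    cv2.circle(im,tuple(int(a) for a in proj(C["wrist"],v)),2,(0,255,0),-1)
x,y,w,l=r.x
for e in [(-.036,0,.106),(-.025,-.025,.106),(-.025,.025,.106),(.0,.025,.106),(-.016,-.017,.178),(-.016,.017,.178),(.016,.017,.178),(.016,-.017,.178),(.0,.0625,.01),(0,-.0625,.01)]:
    X=[x+e[0]*np.cos(w)-e[1]*np.sin(w),y+e[0]*np.sin(w)+e[1]*np.cos(w),e[2]]
    cv2.circle(im,tuple(int(a) for a in proj(C["wrist"],X)),2,(255,0,255),-1)
cv2.imwrite("pics/w2.png",cv2.resize(im[180:380,240:440],(600,600),interpolation=2))
E
```

```text
tap base [0.70600122 0.30156324 0.        ] [0.68365292 0.29371499 0.        ]
spout [0.57508808 0.24354717 0.2       ] [375.2131982  141.72122377]
spout [0.56909225 0.23732587 0.25      ] [373.50877086 127.70247316]
spout [0.56309642 0.23110456 0.3       ] [371.69441983 112.77523822]
spout [0.55710059 0.22488326 0.35      ] [369.7591061  96.8478329]
spout [0.55110476 0.21866196 0.4       ] [367.69025382  79.81574287]
[ 0.60808075  0.05518164 -0.21960108  0.83400124]
[[ 0.   0.3]
 [ 1.4 -1.2]
 [-0.3  0.9]
 [-2.5  1.5]
 [ 0.1 -0.8]
 [-0.1  1.8]
 [-2.   0.8]
 [ 0.5 -0. ]
 [-0.5  1.4]
 [ 1.7  0.7]
 [ 1.6 -0.7]
 [-1.6 -1.3]
 [-0.1 -0.7]]
lever_pivot [0.5729 0.063  0.134 ]
lever_knob [0.5309 0.1369 0.134 ]
grip [0.6081 0.0552 0.155 ]
button_face [0.6031 0.0327 0.155 ]
reader_stand [0.6081 0.0552 0.    ]
knob at 0 [0.48998663 0.08154032 0.134     ]
```

View pics/w2.png

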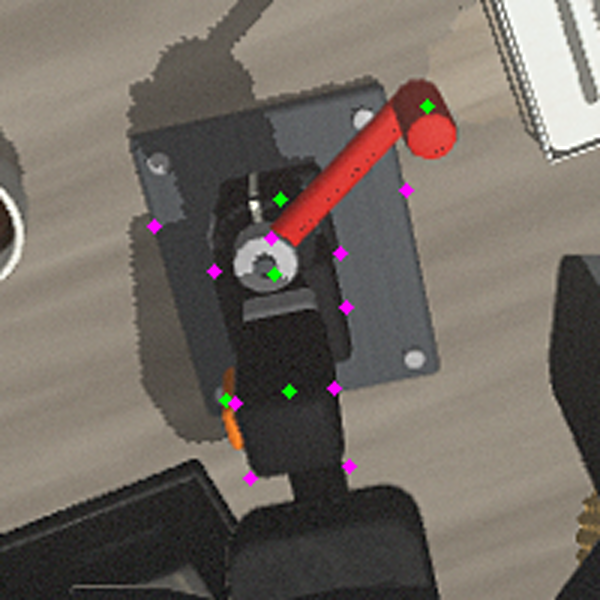

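```bash
python3 - <<'E'
from h import *
ci=arm.camera_info("wrist")
g=lambda u,v,z: at_z(ci,[240+u/3,180+v/3],z)
a,b,c=g(130,133,.01),g(381,80,.01),g(440,370,.01)
d=b-a;e=c-b;print(np.hypot(*d[:2]),np.arctan2(d[1],d[0])-np.pi/2,np.hypot(*e[:2]),np.arctan2(e[1],e[0]))
print("mid front edge",(a+b)/2)
print("knob top",g(432,137,.151),"tick",g(253,195,.106),"pivot bolt",g(264,264,.12),g(264,264,.13))
print("rear head corners",g(250,476,.178),g(342,461,.178),"btn",g(233,408,.155))
E
```

```text
0.1212568866817232 -0.15951629820959567 0.16443497197523899 -0.1535708517072876
mid front edge [0.5539743  0.06338045 0.01      ]
knob top [0.53447904 0.13427642 0.151     ] tick [0.55253222 0.06311709 0.106     ] pivot bolt [0.57459403 0.05873314 0.12      ] [0.5692246  0.06074966 0.13      ]
rear head corners [0.61904987 0.03519049 0.178     ] [0.62495347 0.0668198  0.178     ] btn [0.60665294 0.03352669 0.155     ]
```

Converted, 13 cm is 0.26, 11 cm is 0.22, 41 degrees is 0.6833.

>>> move_arm([
  [[0,0,0.1333,-0.02,0.024,0.04,1],[0,0,0.2667,-0.04,0.048,0.1,1],[0,0,0.4,-0.06,0.072,0.16,1],[0,0,0.5333,-0.084,0.1,0.22,1],[0,0,0.6833,-0.104,0.126,0.26,1],[0,0,0.6833,-0.104,0.126,0.26,1],[0,0,0.6833,-0.104,0.126,0.26,1]],
])

```text
t: 3.2
tool_pos: [0.5323, 0.139, 0.2015]
tool_rot: [0.521, 0.854, -0.0, -0.0]
force: [-1.1, 0.2, -0.6]
grip_width: 1.001
grasp_force: 0.0
```

```bash
python3 - <<'E'
from h import *
s=arm.state();print(s["t"],s["tool_pos"],s["joint_pos"]);R=Ro.from_quat(s["tool_rot"]).as_matrix();print(R.round(3))
ci=arm.camera_info("wrist");im=arm.capture("wrist")[...,::-1].copy()
for n,z in [("lever_pivot",.134),("lever_knob",.134),("grip",.155)]:
        for d in arm.spot_point("wrist",n)[:1]:
            print(n,round(d["confidence"],2),np.round(d["uv"],1),np.round(at_z(ci,d["uv"],z),4))
for X in [(.534,.135,.134),(.5715,.0604,.134),(.534,.135,.151)]: cv2.circle(im,tuple(int(a) for a in proj(ci,X)),3,(0,255,0),-1)
cv2.imwrite("pics/w3.png",im)
E
```

```text
3.2 [0.53233965 0.13898258 0.20146921] [ 1.15420922e-01  1.11222961e-01  1.54178415e+00 -1.52305241e-04
  1.48926791e+00 -3.59853376e-01]
[[-0.458  0.889 -0.001]
 [ 0.889  0.458 -0.   ]
 [ 0.    -0.001 -1.   ]]
lever_pivot 0.86 [327.7 329.8] [0.5757 0.0596 0.134 ]
lever_knob 0.7 [322.1 220.1] [0.5329 0.1342 0.134 ]
grip 0.64 [366.  373.9] [0.6087 0.0533 0.155 ]
```

View pics/w3.png

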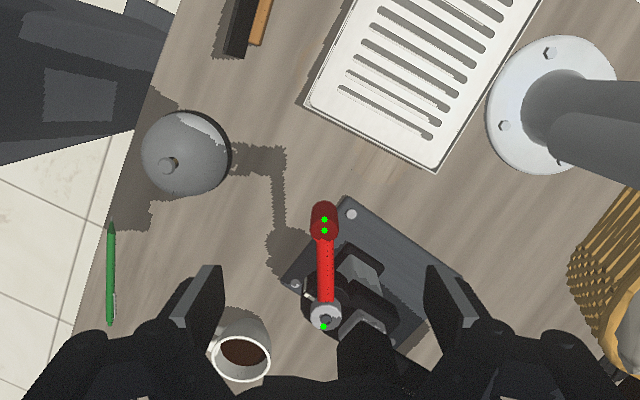

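```bash
python3 - <<'E'
from h import *
s=arm.state();print(s["t"],s["tool_pos"],s["qd"].round(3))
E
```

```text
3.4 [0.53265218 0.1385275  0.20263165] [-0.004  0.003  0.002  0.    -0.004  0.01 ]
```

Converted, 7.9 cm is 0.158, 7 cm is 0.14.

>>> move_arm([
  [[0,0,0,-0.008,-0.003,0.05,1],[0,0,0,-0.008,-0.003,0.1,1],[0,0,0,-0.008,-0.003,0.14,1],[0,0,0,-0.008,-0.003,0.158,1],[0,0,0,-0.008,-0.003,0.158,-1],[0,0,0,-0.008,-0.003,0.158,-1],[0,0,0,-0.008,-0.003,0.158,-1],[0,0,0,-0.008,-0.003,0.158,-1],[0,0,0,-0.008,-0.003,0.158,-1],[0,0,0,-0.008,-0.003,0.158,-1]],
], force=30)

```text
t: 4.4
tool_pos: [0.5334, 0.1344, 0.123]
tool_rot: [0.522, 0.853, 0.0, 0.0]
force: [-0.7, 0.8, 7.5]
grip_width: 0.201
grasp_force: 30.1
```

Converted, -6.74 cm is -0.1348, -6.01 cm is -0.1202, -52.5 degrees is -0.875.

>>> move_arm([
  [[0,0,-0.0617,-0.0004,-0.011,0,-1],[0,0,-0.125,-0.0014,-0.0222,0,-1],[0,0,-0.25,-0.0058,-0.044,0,-1],[0,0,-0.375,-0.013,-0.065,0,-1],[0,0,-0.5,-0.0228,-0.085,0,-1],[0,0,-0.625,-0.0352,-0.1034,0,-1],[0,0,-0.75,-0.0498,-0.1202,0,-1],[0,0,-0.875,-0.0666,-0.1348,0,-1],[0,0,-0.875,-0.0666,-0.1348,0,-1],[0,0,-0.875,-0.0666,-0.1348,0,-1],[0,0,-0.875,-0.0666,-0.1348,0,-1]],
])

```text
t: 5.5
tool_pos: [0.4901, 0.0734, 0.123]
tool_rot: [0.092, 0.996, -0.0, 0.002]
force: [16.4, -5.1, -5.7]
grip_width: 0.201
grasp_force: 30.1
```

```bash
python3 - <<'E'
from h import *
s=arm.state();print(s["t"],s["tool_pos"],s["joint_pos"]);R=Ro.from_quat(s["tool_rot"]).as_matrix();print(R.round(3))
ci=arm.camera_info("wrist");im=arm.capture("wrist")[...,::-1].copy()
for n,z in [("lever_pivot",.134),("lever_knob",.134),("grip",.155),("reader_stand",0)]:
        for d in arm.spot_point("wrist",n)[:1]:
            print(n,round(d["confidence"],2),np.round(d["uv"],1),np.round(at_z(ci,d["uv"],z),4))
cv2.imwrite("pics/w4.png",im)
E
```

```text
5.5 [0.49011175 0.07336622 0.122955  ] [-6.35136124e-03  4.58043105e-02  1.77579240e+00 -1.03320537e-03
  1.31540232e+00 -1.39323277e+00]
[[-0.983  0.183  0.005]
 [ 0.183  0.983 -0.001]
 [-0.005 -0.    -1.   ]]
lever_knob 0.69 [319.9 280.1] [0.4891 0.071  0.134 ]
grip 0.57 [161.6 264.5] [0.46  0.019 0.155]
reader_stand 0.74 [325.4 316.7] [0.6096 0.0517 0.    ]
```

View pics/w4.png

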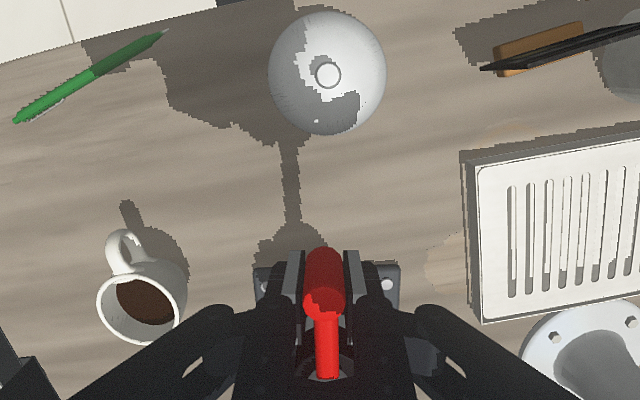

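Converted, -18 cm is -0.36, -16 cm is -0.32.

>>> move_arm([
  [[0,0,0,0,0,0,1],[0,0,0,0,0,0,1],[0,0,0,0,0,0,1],[0,0,0,0,0,-0.02,1],[0,0,0,0,0,-0.06,1],[0,0,0,0,0,-0.14,1],[0,0,0,0,0,-0.23,1],[0,0,0,-0.02,0,-0.32,1],[0,0,0,-0.08,0,-0.36,1],[0,0,0,-0.08,0,-0.36,1],[0,0,0,-0.08,0,-0.36,1]],
])

```text
t: 6.85
tool_pos: [0.5275, 0.0668, 0.3024]
tool_rot: [0.091, 0.996, -0.0, -0.0]
force: [0.2, 0.8, -0.6]
grip_width: 1.003
grasp_force: 0.0
```

```bash
python3 - <<'E'
from h import *
s=arm.state();print(s["t"],s["tool_pos"],s["qd"].round(3));R=Ro.from_quat(s["tool_rot"]).as_matrix();print(R.round(3))
ci=arm.camera_info("wrist");im=arm.capture("wrist")[...,::-1].copy()
for n,z in [("lever_pivot",.134),("lever_knob",.134),("grip",.155),("button_face",.155),("reader_stand",0)]:
        for d in arm.spot_point("wrist",n)[:1]:
            print(n,round(d["confidence"],2),np.round(d["uv"],1),np.round(at_z(ci,d["uv"],z),4))
cv2.imwrite("pics/w5.png",cv2.resize(im[190:400,200:440],(685,600),interpolation=2))
E
```

```text
6.85 [0.52754841 0.06676784 0.30242605] [ 0.003 -0.01   0.042 -0.001 -0.007  0.   ]
[[-0.983  0.182 -0.   ]
 [ 0.182  0.983 -0.   ]
 [ 0.    -0.    -1.   ]]
lever_pivot 0.91 [324.9 221.3] [0.5727 0.0585 0.134 ]
lever_knob 0.58 [321.3 131.6] [0.4888 0.0708 0.134 ]
grip 0.6 [324.3 268.5] [0.6109 0.0508 0.155 ]
button_face 0.63 [303.3 269.3] [0.6082 0.0314 0.155 ]
reader_stand 0.88 [322.2 209.8] [0.6098 0.0483 0.    ]
```

View pics/w5.png

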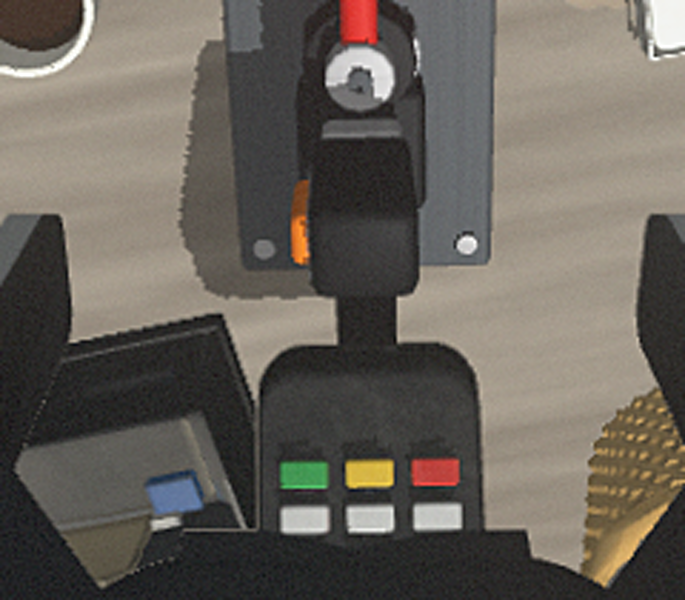

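```bash
python3 - <<'E'
from h import *
ci=arm.camera_info("wrist")
k=240/685
g=lambda u,v,z: at_z(ci,[200+u*k,190+v*k*685/240*210/600],z)
def yaw(a,b): d=b-a; return np.arctan2(d[1],d[0])
print("right edge",yaw(g(496,20,.01),g(488,262,.01)),"left",yaw(g(229,60,.01),g(242,262,.01)),"rear",yaw(g(244,269,.01),g(489,266,.01))-np.pi/2,"screws",yaw(g(264,249,.01),g(466,244,.01))-np.pi/2)
print("head rear",g(312,293,.178),g(417,293,.178),"front",g(315,138,.178),g(405,136,.178))
print("axis from rear mid base",(g(244,269,.01)+g(489,266,.01))/2)
im=cv2.imread("pics/w5.png")
full=arm.capture("wrist")
ms=arm.masks_of("wrist","clamp_lever")
m=ms[0]["pixels"];v,u=np.nonzero(m);print(ms[0]["confidence"],u.min(),u.max(),v.min(),v.max())
# red arm centreline at z=.117
hsv=cv2.cvtColor(full,cv2.COLOR_RGB2HSV);r=(((hsv[...,0]<8)|(hsv[...,0]>172))&(hsv[...,1]>150)&(hsv[...,2]>60))
P=[]
for row in range(150,206,4):
    c=np.nonzero(r[row,290:350])[0]
    if len(c)>5: P.append(at_z(ci,[290+c.mean(),row],.117)); print(row,len(c),290+c.mean().round(1),P[-1].round(4))
P=np.array(P);print("arm dir",np.polyfit(P[:,0],P[:,1],1))
cv2.imwrite("pics/w6.png",cv2.resize(full[90:280,220:430,::-1],(630,570),interpolation=2))
E
```

```text
right edge -0.16745724312237287 left -0.16381397404678227 rear -0.16886294605833263 screws -0.15459514190354628
head rear [0.61843246 0.03609055 0.178     ] [0.62432657 0.06794541 0.178     ] front [0.56707326 0.04722723 0.178     ] [0.57120141 0.07306762 0.178     ]
axis from rear mid base [0.71719555 0.03732317 0.01      ]
0.69 290 369 238 381
150 13 324.0 [0.5078 0.0697 0.117 ]
154 13 324.0 [0.5116 0.069  0.117 ]
158 13 324.0 [0.5153 0.0683 0.117 ]
162 13 324.0 [0.5191 0.0676 0.117 ]
166 13 324.0 [0.5229 0.0669 0.117 ]
170 12 324.5 [0.5269 0.0666 0.117 ]
174 13 324.0 [0.5307 0.0655 0.117 ]
178 12 324.5 [0.5347 0.0652 0.117 ]
182 13 325.0 [0.5387 0.065  0.117 ]
186 13 325.0 [0.5426 0.0642 0.117 ]
190 13 325.0 [0.5466 0.0635 0.117 ]
194 13 325.0 [0.5507 0.0628 0.117 ]
198 13 325.0 [0.5547 0.062  0.117 ]
202 13 325.0 [0.5588 0.0613 0.117 ]
arm dir [-0.15867603  0.15010202]
```

View pics/w6.png

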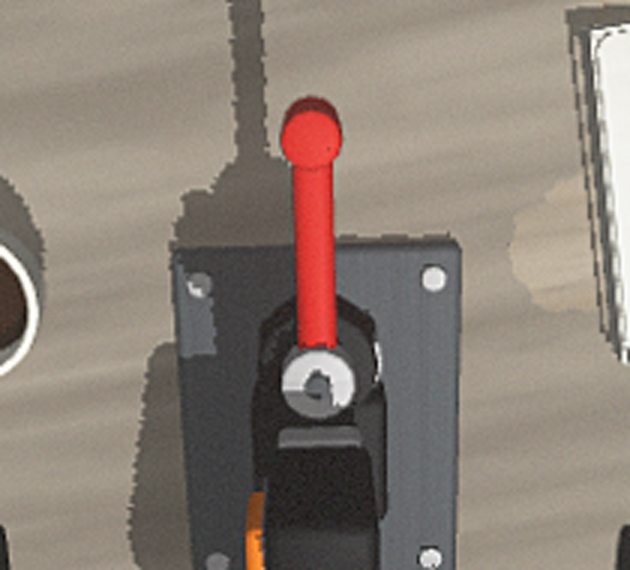

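Converted, 16.8 cm is 0.336, 16 cm is 0.32, -1 degrees is -0.0167.

>>> move_arm([
  [[0,0,-0.0167,-0.06,0.002,0,1],[0,0,-0.0167,-0.12,0.004,0.02,1],[0,0,-0.0167,-0.16,0.004,0.08,1],[0,0,-0.0167,-0.162,0.004,0.16,1],[0,0,-0.0167,-0.162,0.004,0.22,1],[0,0,-0.0167,-0.162,0.004,0.28,1],[0,0,-0.0167,-0.162,0.004,0.32,1],[0,0,-0.0167,-0.162,0.004,0.336,1],[0,0,-0.0167,-0.162,0.004,0.336,1],[0,0,-0.0167,-0.162,0.004,0.336,1]],
])

```text
t: 8.25
tool_pos: [0.608, 0.054, 0.1355]
tool_rot: [0.083, 0.997, -0.0, 0.001]
force: [0.4, -0.4, 1.2]
grip_width: 1.004
grasp_force: 0.0
```

>>> move_arm([
  [[0,0,0,0,0,0,-1],[0,0,0,0,0,0,-1],[0,0,0,0,0,0,-1],[0,0,0,0,0,0,-1],[0,0,0,0,0,0,-1],[0,0,0,0,0,0,-1],[0,0,0,0,0,0,-1]],
], force=50)

```text
t: 8.95
tool_pos: [0.6078, 0.0543, 0.135]
tool_rot: [0.083, 0.997, 0.0, 0.001]
force: [-0.2, 3.0, 5.0]
grip_width: 0.393
grasp_force: 51.4
```

Converted, -7 cm is -0.14, -1.5 cm is -0.03.

>>> move_arm([
  [[0,0,0,0,0,-0.014,-1],[0,0,0,0,0,-0.03,-1],[0,0,0,0,0,-0.046,-1],[0,0,0,0,0,-0.062,-1],[0,0,0,0,0,-0.078,-1],[0,0,0,0,0,-0.094,-1],[0,0,0,0,0,-0.11,-1],[0,0,0,0,0,-0.126,-1],[0,0,0,0,0,-0.14,-1],[0,0,0,0,0,-0.14,-1]],
])

```text
t: 9.95
tool_pos: [0.6077, 0.0541, 0.2054]
tool_rot: [0.083, 0.997, 0.0, 0.0]
force: [0.7, 4.0, -3.2]
grip_width: 0.392
grasp_force: 50.9
```

Converted, -7.4 cm is -0.148, -7.2 cm is -0.144.

>>> move_arm([
  [[0,0,0,0,0,-0.01,-1],[0,0,0,0,0,-0.02,-1],[0,0,0,0,0,-0.036,-1],[0,0,0,0,0,-0.052,-1],[0,0,0,0,0,-0.068,-1],[0,0,0,0,0,-0.084,-1],[0,0,0,0,0,-0.1,-1],[0,0,0,0,0,-0.116,-1],[0,0,0,0,0,-0.132,-1],[0,0,0,0,0,-0.144,-1],[0,0,0,0,0,-0.148,-1],[0,0,0,0,0,-0.148,-1]],
])

```text
t: 11.15
tool_pos: [0.6076, 0.0541, 0.2783]
tool_rot: [0.083, 0.997, 0.0, -0.0]
force: [2.6, 3.2, -3.8]
grip_width: 0.397
grasp_force: 51.4
```

Converted, -0.8 cm is -0.016, -0.7 cm is -0.014.

>>> move_arm([
  [[0,0,0,0,0,-0.004,-1],[0,0,0,0,0,-0.008,-1],[0,0,0,0,0,-0.012,-1],[0,0,0,0,0,-0.014,-1],[0,0,0,0,0,-0.016,-1],[0,0,0,0,0,-0.016,-1],[0,0,0,0,0,-0.016,-1]],
])

```text
t: 11.85
tool_pos: [0.6074, 0.0541, 0.2852]
tool_rot: [0.083, 0.997, 0.0, -0.001]
force: [3.2, 4.4, -12.1]
grip_width: 0.389
grasp_force: 52.3
```

Converted, -0.1 cm is -0.002, -0.05 cm is -0.001.

>>> move_arm([
  [[0,0,0,0,0,-0.001,-1],[0,0,0,0,0,-0.002,-1],[0,0,0,0,0,-0.002,-1],[0,0,0,0,0,-0.002,-1]],
])

```text
t: 12.25
tool_pos: [0.6074, 0.0542, 0.2853]
tool_rot: [0.083, 0.997, 0.0, -0.001]
force: [5.0, 4.1, -20.5]
grip_width: 0.395
grasp_force: 51.9
```

```bash
python3 - <<'E'
from h import *
s=arm.state();print(s["t"],s["tool_pos"],s["force"])
w=arm.capture("wrist");t=arm.capture("scene")
a=cv2.resize(w[:,:,::-1],(480,300));b=cv2.resize(t[100:290,210:450,::-1],(480,380)) [:300]
cv2.imwrite("pics/end.png",np.vstack([a,b]))
E
```

```text
12.25 [0.60736406 0.05415209 0.28532869] [  4.99453372   4.06049235 -20.4662724 ]
```

View pics/end.png

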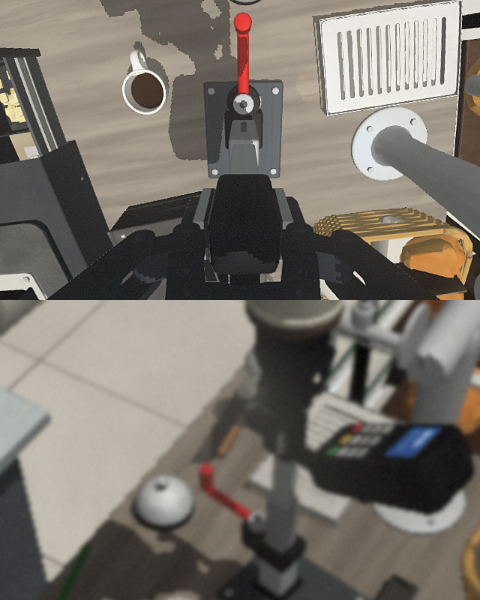

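The wrist view shows the lever pointing straight out, knob at about (243, 20). The scene view shows both sections out, with the cup and bell where they were. The head has risen 150 mm and is against the hard stop.

```bash
python3 -c "
from bench import arm
print(arm.sign_off())"
```

```text
the job is handed in; nothing more can be done
None
```

The lever points straight out over the tick, to within about 0.01 rad, and I'm holding the reader at the second stop, 150 mm up, with the button squeezed in. The cup and bell look undisturbed; I didn't check the sugar pourer in the last pictures. The job was handed in at about 12 s.

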